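Hold sprung forceps at the boat gap over a setting block

ROBOT

A 7-joint arm with a two-finger parallel gripper is mounted at the origin on a cart in front of the work surface, level with it; the furniture and walls round the work are solid. World frame = base frame: x ahead of the robot, y to its left, z up, the work surface at z = 0. Lengths are in m, angles in rad, forces in N, time in s.
With the tool pointing down it reaches from about 0.4 to 0.75 m from the base axis. Payload 19.5 kg.
Tool frame: the origin (TCP) lies midway between the tips of the shut fingers; the grasp point (between the pads) lies 19 mm behind it (bot.tcp_to_grasp is the distance from the TCP to the grasp point, in m); z points along the fingers, y is the line along which they close (so a half turn about z gives the same grasp; the last joint's range is limited). The gripper opens to 85 mm and grips with 20 to 120 N. Pads are 22 mm wide; open, the fingers measure 114 mm over their backs; the gripper's body (76 mm by 85 mm) begins 54 mm behind the grasp point. The pads swing forward as they close: fully open they stand 13 mm farther back than shut.
Start: joints at [1.296, 0.707, -0.028, 1.485, 0.022, 0.951, -0.075], TCP at [0.133, -0.559, 0.231] pointing down, gripper open.
Joint ranges: [-2.71, 2.71], [-0.32, 2.16], [-1.57, 1.52], [0, 2.45], [-1.46, 4.6], [0, 2.02], [-2.83, 2.83]. Speed limits (rad/s): [1.89, 1.89, 2.57, 2.57, 3.01, 3.01, 3.01].

INTERFACE

Orientations are given as a unit quaternion [x, y, z, w].
In Python, from station import bot gives the robot as it stands.
- The arm moves only by the shell command python3 -m inch 'ROWS' [OPENING]. ROWS is JSON, a list of rows, each a list of 4 numbers: the shift along the world's x, y, z in mm, then the turn about the world's z in units of 8 degrees (1.0 is 8 degrees). A call has 1 to 20 rows; each row shifts and turns the commanded pose from where the row before left it; what a row does not reach is not made up. A row lasts 1/10 s, in which the tool goes at most 50 mm and 8.59 degrees, less where a joint would pass 70% of its speed; a pose out of reach is approached as far as the arm can. A call with a gripper value outside its range is refused whole. OPENING is the opening, from 0 (shut) to 1 (fully open), set as the call begins (- or left out, the last holds). The fingers move at their own pace and stop on an object; the grip force is fixed at half the most. Time passes only in rows, so rows that do not move let the fingers close. It gives the time, the measured TCP pose, the force, the opening and the grip force at its end, in the units of the state.
- bot.get_state(): the state, without advancing time (a new reading comes with each control period).
- bot.capture(name): name is "scene" or "side" or "wrist"; returns (picture, depth): 400x640x3 uint8, red, green, blue; 400x640 float32, m along the optical axis (not along the pixel's ray), 0 where there is no reading.
- bot.calibration(name): a dict with "mtx" (3x3 intrinsics, pixels), "origin" and "orientation" of the camera in the world; the wrist camera has in their place "mount" (4x4, takes a point from camera to tool coordinates, whose origin is the TCP and whose axes are the flange's). Camera axes: x right, y down, z forward; pixel columns grow to the right and rows downward; lengths in m; the calibration is good to about 2 mm. A picture is of the moment at which its call begins: read the wrist's pose just before it. calibration takes no time and is no camera call.
- bot.job_done(): hands the job in; it is judged then, once.
Trained networks look in the newest picture that a camera, given by its name, has taken for a name from the list of things; names that differ only in an ending like _2 or _b are one class to them, and where a whole thing is asked for, a point or a joint stands for the part that bears it (a point fixed in the world has none). Each returns a list of dicts, best first, with "p" (0 to 1); they miss things now and then, are a little off and sometimes report something else, mostly with a low value. They report only what shows in the picture. A call takes as long as a camera call. They do not tell look-alikes from the thing itself.
- bot.trace(camera, target): "pixels" (400x640 bool, what is visible of it) and "bbox" ([left, top, right, bottom] in pixels, round what is visible of it).
The state is a dict: "clock": time; "joints": joint angles; "qd": joint speeds; "joint_efforts": joint torques, N m; "position": TCP position; "eef_rot": TCP orientation; "wrist_force": force on the tool from outside, world axes, zero at the start; "wrist_torque": the same for the moment, N m; "width": finger opening in m; "grasp_force": force on a finger pad.
Only numpy, scipy, OpenCV 4.12 (cv2) and the standard library are available. Lean on these libraries where they do the work, as an engineer would, in place of code of your own. Each camera call takes 0.05 s, during which the arm holds its last target. There are 200 camera calls.

TASK

Pick the sprung steel forceps up off their blue rest by the black ribbed finger grips and bring the orange tips over the white setting block, level and pointing straight at the little camera, about a centimetre above the block. Squeeze them until the tips stand 12 mm apart, the same as the two black lines on the block, with each tip above its own line near the middle of its length, and finish while still holding them there, squeezed and steady, so that the camera can record the gap. Never let the tips close up on each other, do not touch the block or camera with the forceps, and leave the boat and the crucible between the fixtures where they are.

Things in the scene. Friction and masses are not known exactly. Their poses are not given: they have to be found in the camera images.
- forceps: Loose steel forceps, about 52 g, 180 mm long, flat on the rest. Origin: underside of the heel (hinge end); x to the tips midway between the arms at rest, y to the left arm, z up. Right arm rigid with this body, left arm swings on a spring: 3 N at the grips starts it, 8 N at 12 mm tip gap, 11 N shut. Black grips 40 mm long, 14 high, centred 95 mm from the heel. Balance about 72 mm from the heel
- forceps_arm (a joint): Closing angle of the left arm in rad: 0 at rest (tip gap 36 mm), 0.14 at 12 mm tip gap, 0.21 tips shut; the spring drives it back to 0
- tip_l (a point): Inner face of the left orange tip, 168 mm from the heel, 6 mm above the forceps' underside (the tips reach 3 mm below this point and 2 mm past it)
- tip_r (a point): Inner face of the right orange tip, likewise; the tip gap is the distance between tip_l and tip_r
- grip_l (a point): Centre of the outer face of the left finger grip, 7 mm above the forceps' underside. Width over both grips: 41 mm at rest, 28 mm when the tips are 12 mm apart (grip faces then parallel); 1 mm less width closes the tips by about 1.8 mm
- grip_r (a point): Centre of the outer face of the right finger grip, likewise
- rest: Fixed blue plastic forceps rest: base plate 150 x 60 x 5 mm, two cross bars 10 mm thick, tops 24 mm high, 75 mm behind (-x) and 40 mm ahead (+x) of its origin, with 6 mm horns at their ends. The fingers go down between the bars. Origin on the worktop below the middle of the forceps' grips; x points to the tips
- gauge: Fixed gap gauge. Origin on the worktop; x points to the camera. Grey base plate 6 mm thick, 56 wide, from x = 39 to 177 mm; white setting block 30 x 40 mm, top 30 mm high, centred at x = 70 mm; black camera 36 mm wide, top 61 mm high, from x = 127 (lens) to 172 mm, looking to -x. Forceps come with the heel on the -x side, their x along the gauge's x
- lines_mid (a point): Point on the top of the setting block midway between the two black lines and at the middle of their length; axes as the gauge's. The lines run along x at y = +6 and -6 mm, each 24 mm long
- boat: White porcelain combustion boat, loose, 12 x 70 x 9 mm, lying on the worktop between rest and gauge; leave alone. Origin centre of underside
- crucible: White crucible, loose, 41 mm wide, 38 mm high, on the worktop farther back; leave alone. Origin centre of underside
Things that resemble listed ones, but are neither listed nor needed, are in the scene too. Of the things that look like the rest, the smaller one is meant. There is more than one size of the forceps; the job needs the larger.

How it is judged:
On the way:
1. the forceps are lifted clear of the rest in the fingers (height (world z) of forceps above 0.032 m and contact force between forceps and rest below 0.05 N and contact force between the fingers and forceps above 1 N), for 0.2 s.
At the end, for the whole second after the job is handed in: Held still in the fingers: tip gap 9.5 to 14.5 mm, each tip within 4.5 mm sideways and 9 mm lengthwise of its line's middle, 5 to 24 mm above the block; pointing within 0.26 rad of the gauge's x, level within 0.2 rad, touching neither block nor rest; boat and crucible within 20 mm (distance between tip_l and tip_r between 0.0095 and 0.0145 m and y of tip_l in the frame of lines_mid between 0.0015 and 0.0105 m and y of tip_r in the frame of lines_mid between -0.0105 and -0.0015 m and x of tip_l in the frame of lines_mid between -0.009 and 0.009 m and x of tip_r in the frame of lines_mid between -0.009 and 0.009 m and z of tip_l in the frame of lines_mid between 0.005 and 0.024 m and z of tip_r in the frame of lines_mid between 0.005 and 0.024 m and angle between the x axis of forceps and the x axis of gauge, either way round below 0.26 rad and angle between forceps's own z axis and vertical below 0.2 rad and contact force between the fingers and forceps above 1 N and contact force between forceps and gauge below 0.05 N and contact force between forceps and rest below 0.05 N and linear speed of forceps below 0.02 m/s and velocity of joint forceps_arm between -0.05 and 0.05 rad/s and distance of each of boat, crucible from where it was at the start of the episode below 0.02 m); the arm keeps its last pose, push and grip.
It fails at once if the tips close up on each other (gap under 3 mm) (distance between tip_l and tip_r below 0.003 m).
It fails at once if the forceps touch the gauge (over 1 N) (contact force between forceps and gauge above 1 N).
It fails at once if the boat or the crucible is disturbed (over 20 mm) (distance of any of boat, crucible from where it was at the start of the episode above 0.02 m).
It also fails if it takes over 38 s, if anything falls off the work surface, if the arm or the gripper's body presses on something with over 40 N, if the wrist force passes 120 N, or if a joint passes its speed limit or range.

## Working session

There is one attempt and no reset: what is moved stays moved. The work goes in short steps, Python scripts to look and compute and a shell command to move; the robot and the scene stay as the last step left them, time stands still between calls to the robot, and variables do not carry over. Pictures are saved under pics/ and viewed, at most 10 in all, crops included, and the job is handed in when it is done.

```bash
mkdir -p pics; ls
python3 - <<'E'
from station import bot
import cv2,numpy as np
s=bot.get_state();print(s['clock'],s['position'],s['eef_rot'],s['width'])
ims=[]
for c in("scene","side"):
    p,d=bot.capture(c);np.savez(f'pics/{c}.npz',p=p,d=d);ims.append(p)
    k=bot.calibration(c);print(c,k)
    for t in("forceps","rest","gauge","boat","crucible","tip_l","tip_r","grip_l"):
        for r in bot.trace(c,t): print(c,t,round(r['p'],2),r['bbox'],int(r['pixels'].sum()))
cv2.imwrite('pics/a.png',cv2.cvtColor(ims[0],cv2.COLOR_RGB2BGR))
cv2.imwrite('pics/b.png',cv2.cvtColor(ims[1],cv2.COLOR_RGB2BGR))
print(bot.calibration('wrist'))
E
```

```text
pics
0.0 [ 0.13260791 -0.55924941  0.23084814] [ 9.93233258e-01  1.16135406e-01 -6.24532325e-05 -5.08584604e-04] 0.08526092498469193
scene {'mtx': array([[439.91687223,   0.        , 312.13101572],
       [  0.        , 439.91687223, 194.66722031],
       [  0.        ,   0.        ,   1.        ]]), 'origin': array([0.18660629, 0.52870059, 0.86078487]), 'orientation': array([-0.25755884,  0.90714377, -0.31780741,  0.09875256])}
scene forceps 0.71 [349.2, 142.8, 413.5, 173.8] 468
scene forceps 0.67 [300.7, 136.4, 305.9, 159.8] 15
scene rest 0.93 [327.5, 202.9, 419.9, 262.4] 2557
scene rest 0.83 [347.8, 146.5, 410.0, 185.2] 833
scene gauge 0.68 [203.2, 215.8, 264.7, 265.3] 1436
scene boat 0.67 [293.2, 211.0, 315.0, 218.3] 136
scene crucible 0.76 [252.6, 168.0, 268.9, 188.2] 217
scene crucible 0.25 [351.7, 145.6, 411.4, 184.5] 890
scene tip_l 0.68 [350.5, 155.8, 406.4, 169.1] 210
scene tip_l 0.56 [349.2, 141.5, 414.0, 171.0] 557
scene tip_l 0.54 [307.8, 157.2, 310.3, 157.3] 5
scene tip_r 0.68 [350.5, 155.8, 406.4, 169.1] 210
scene tip_r 0.56 [349.2, 141.5, 414.0, 171.0] 557
scene tip_r
[... 1384 characters left out ...]
 grip_l 0.89 [309.9, 245.4, 373.5, 265.0] 366
side grip_l 0.72 [302.3, 244.2, 382.2, 272.1] 795
side grip_l 0.62 [373.7, 228.6, 426.0, 249.5] 443
side grip_l 0.55 [372.5, 235.8, 423.8, 245.8] 203
{'mtx': array([[309.0818527,   0.       , 316.5098408],
       [  0.       , 309.0818527, 196.0704978],
       [  0.       ,   0.       ,   1.       ]]), 'mount': array([[-1.25520644e-03, -9.59468782e-01, -2.81812137e-01,
         7.20249424e-02],
       [ 9.99999173e-01, -1.28355336e-03, -8.40134895e-05,
        -3.46110417e-04],
       [-2.81112596e-04, -2.81812010e-01,  9.59469599e-01,
        -1.42341804e-01],
       [ 0.00000000e+00,  0.00000000e+00,  0.00000000e+00,
         1.00000000e+00]])}
```

View pics/a.png

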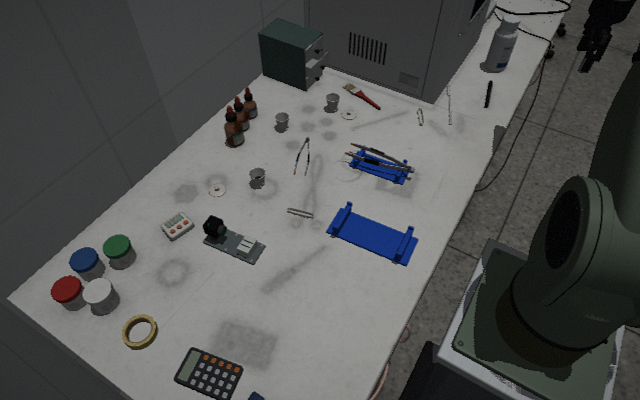

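View pics/b.png

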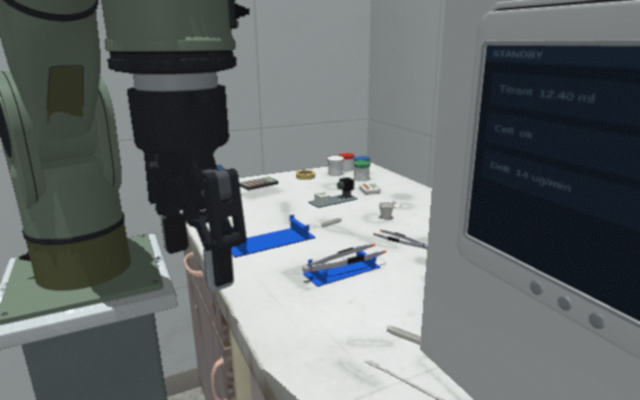

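Scene view: the forceps lie on the smaller blue rest at about (380,162). The smaller pair lies on the table at (303,155), and the larger rest at (372,235) is empty. The gauge is at (235,240) with its camera at (213,226), the boat is at (300,213), and crucible candidates are at (257,178), (282,120) and (332,102). The side view shows the forceps on the small rest at (342,260). By the description I choose the pair at (380,162), and I'll check it in a close crop.

```bash
cat > h.py <<'E'
import numpy as np,cv2
from scipy.spatial.transform import Rotation as R
from station import bot
def pose(c,s=None):
    k=bot.calibration(c)
    if c!='wrist': return k['mtx'],R.from_quat(k['orientation']).as_matrix(),np.array(k['origin'])
    M=k['mount'];A=R.from_quat(s['eef_rot']).as_matrix()
    return k['mtx'],A@M[:3,:3],A@M[:3,3]+s['position']
def cloud(c,d,s=None):
    K,A,o=pose(c,s);v,u=np.mgrid[:400,:640]
    P=np.stack([(u-K[0,2])/K[0,0]*d,(v-K[1,2])/K[1,1]*d,d],-1)@A.T+o
    P[d<=0]=np.nan;return P
def proj(c,X,s=None):
    K,A,o=pose(c,s);p=(np.atleast_2d(X)-o)@A@K.T;return p[:,:2]/p[:,2:]
E
python3 - <<'E'
from h import *
z=np.load('pics/scene.npz');p,d=z['p'],z['d'];P=cloud('scene',d);np.set_printoptions(precision=4,suppress=True)
for n,(a,b,c,e) in dict(small=(345,142,415,186),big=(327,200,421,264)).items():
    hsv=cv2.cvtColor(p,cv2.COLOR_RGB2HSV);m=np.zeros((400,640),bool);m[b:e,a:c]=1
    m&=(hsv[...,0]>100)&(hsv[...,0]<130)&(hsv[...,1]>150)
    q=P[m];q=q[~np.isnan(q[:,0])]
    print(n,cv2.minAreaRect((q[:,:2]*1000).astype(np.float32)),np.percentile(q[:,2],[2,50,98]))
for n,(u,v) in dict(camtop=(213,220),block=(245,243),bl=(207,244),br=(257,262),tr=(264,247),boat=(300,213),cruc=(257,170),smallf=(303,155),table=(320,180),fa=(350,160),fb=(411,172),fc=(352,147),fd=(412,167)).items(): print(n,P[v,u])
im=cv2.cvtColor(p,cv2.COLOR_RGB2BGR)
im=np.hstack([cv2.resize(im[130:200,335:425],None,fx=4.4,fy=4.4,interpolation=2),cv2.resize(im[205:275,190:280],None,fx=4.4,fy=4.4,interpolation=2)])
cv2.imwrite('pics/c.png',cv2.convertScaleAbs(im,alpha=1.6))
E
```

```text
small ((462.94537353515625, -220.552001953125), (148.15609741210938, 62.818660736083984), 5.251450538635254) [0.0024 0.0064 0.032 ]
big ((382.0472717285156, -17.665542602539062), (197.13539123535156, 81.86023712158203), 4.342984676361084) [0.0041 0.0081 0.0368]
camtop [0.69   0.166  0.0612]
block [0.6057 0.1645 0.0329]
bl [0.6931 0.2001 0.0048]
br [0.5677 0.1768 0.0019]
tr [0.5745 0.1397 0.0085]
boat [0.559  0.0136 0.0037]
cruc [ 0.7149 -0.0274  0.0306]
smallf [ 0.659  -0.1552  0.0021]
table [ 0.5743 -0.1047 -0.0004]
fa [ 0.5423 -0.2065 -0.    ]
fb [ 0.379  -0.2259  0.0279]
fc [ 0.5602 -0.25    0.0024]
fd [ 0.3813 -0.233   0.0386]
```

View pics/c.png

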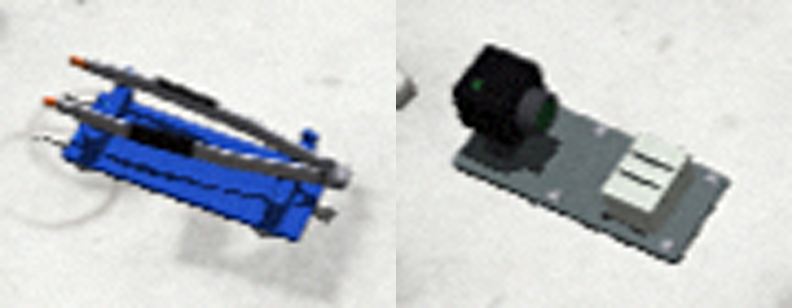

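The crop shows the larger forceps with orange tips, black grips and heel on the small blue rest, tips away from the robot. The gauge has two black lines on its block and the camera beyond it. The choice is confirmed. Next I check that the path is clear.

Run:
```python
from h import *
z=np.load('pics/scene.npz');P=cloud('scene',z['d']).reshape(-1,3)
P=P[~np.isnan(P[:,0])];a=np.array([.133,-.559]);b=np.array([.463,-.22]);t=np.clip((P[:,:2]-a)@(b-a)/((b-a)@(b-a)),0,1)
D=np.linalg.norm(P[:,:2]-(a+t[:,None]*(b-a)),axis=1)
q=P[(D<.16)&(P[:,2]>.1)&(t>0.15)];print(len(q),q[:10],q[:,2].max() if len(q) else 0)
```

```text
0 [] 0
```

```bash
python3 -m inch '[[15,15,0,0],[28,28,0,-0.1],[28,28,0,-0.1],[28,28,0,-0.1],[28,28,0,-0.1],[28,28,0,-0.1],[28,28,0,-0.1],[28,28,0,-0.1],[28,28,0,-0.1],[28,28,0,-0.1],[28,28,0,-0.1],[28,28,0,0],[0,10,0,0],[0,0,0,0]]'
cat > look.py <<'E'
import sys
from h import *
np.set_printoptions(precision=4,suppress=True)
s=bot.get_state();p,d=bot.capture('wrist');P=cloud('wrist',d,s)
np.savez(f'pics/{sys.argv[1]}.npz',p=p,d=d,P=P);print(s['clock'],s['position'],R.from_quat(s['eef_rot']).as_euler('xyz',degrees=True),s['width'],s['grasp_force'])
cv2.imwrite(f'pics/{sys.argv[1]}.png',cv2.cvtColor(p,cv2.COLOR_RGB2BGR))
hsv=cv2.cvtColor(p,cv2.COLOR_RGB2HSV)
def comps(m,lo,name):
    n,l,st,c=cv2.connectedComponentsWithStats(m.astype(np.uint8))
    for i in range(1,n):
        if st[i,4]>=lo: print(name,st[i,4],c[i],np.nanmedian(P[l==i],axis=0), cv2.minAreaRect((P[(l==i)&~np.isnan(P[...,0])][:,:2]*1000).astype(np.float32)))
comps((hsv[...,0]<15)&(hsv[...,1]>140)&(hsv[...,2]>90),6,'orange')
comps((hsv[...,0]>100)&(hsv[...,0]<130)&(hsv[...,1]>150),200,'blue')
comps((p.max(2)<45),60,'black')
E
python3 look.py w1
```

```text
clock: 2.3
position: [0.456, -0.2251, 0.2312]
eef_rot: [0.999, 0.048, -0.0, -0.0]
wrist_force: [-0.3, -0.0, -0.4]
width: 0.0856
grasp_force: 0.0
2.3 [ 0.456  -0.2251  0.2312] [-179.9696    0.0088    5.4781] 0.0855594769913946 0.0
orange 869 [543.4499  32.6249] [ 0.6304 -0.4525  0.0079] ((614.8347778320312, -444.5249938964844), (19.987512588500977, 97.51660919189453), 64.50645446777344)
orange 14 [211.8571   6.3571] [ 0.6165 -0.0992  0.0065] ((616.6008911132812, -99.06986999511719), (2.396474838256836, 4.827176570892334), 21.821651458740234)
orange 11 [299.3636  78.    ] [ 0.5528 -0.1975  0.0328] ((552.78662109375, -197.26678466796875), (3.957413673400879, 2.1486117839813232), 6.118246555328369)
orange 19 [336.2632  80.5789] [ 0.5536 -0.2358  0.0327] ((553.9359130859375, -235.63023376464844), (6.870103359222412, 2.165865898132324), 5.989656448364258)
blue 1278 [295.6972 165.5955] [ 0.4488 -0.1988  0.0053] ((462.58856201171875, -201.17599487304688), (146.63975524902344, 21.539630889892578), 6.356793403625488)
blue 3212 [317.0395 146.7351] [ 0.4839 -0.2237  0.0051] ((464.4065856933594, 
[... 938 characters left out ...]
1916503906), (40.11749267578125, 6.3892436027526855), 8.656641006469727)
black 134 [334.209 147.403] [ 0.4863 -0.2411  0.0375] ((484.0157775878906, -242.65093994140625), (37.5621452331543, 6.655953884124756), 0.5513985753059387)
black 50994 [310.4356 351.0932] [ 0.4669 -0.2181  0.3077] ((-45.411895751953125, -561.8350830078125), (2153.559814453125, 971.5934448242188), 83.0292739868164)
black 519 [607.8921 298.5665] [ 0.3133 -0.6365  0.0093] ((313.08197021484375, -640.140380859375), (8.04325008392334, 88.93719482421875), 12.458683013916016)
black 61 [634.082  355.9836] [-0.3214 -1.5908 -0.6459] ((-318.7936096191406, -1594.9189453125), (19.76340675354004, 28.38912582397461), 52.11619567871094)
```

View pics/w1.png

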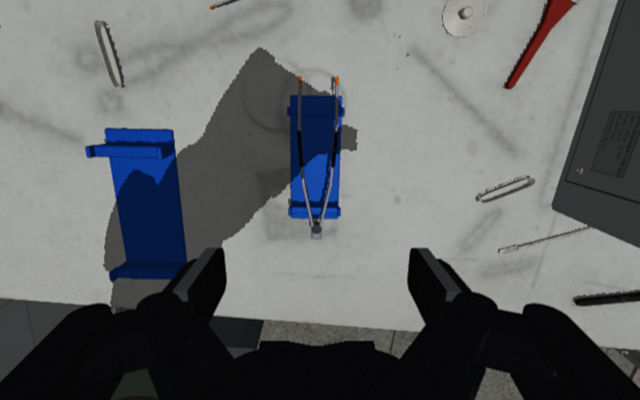

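Wrist view: forceps on the small rest, grips at (300,148) and (334,147), tips at (300,78) and (336,80), heel at (316,230). The grip midpoint is about (0.482, -0.223), with yaw about 5°. I'll go closer and re-measure.

```bash
python3 -m inch '[[6,1,-20,-0.03],[10,1,-40,-0.03],[10,0,-40,0],[0,0,-20,0],[0,0,0,0],[0,0,0,0]]'; python3 look.py w2 | grep -v blue
```

```text
clock: 2.95
position: [0.4812, -0.2257, 0.1121]
eef_rot: [0.999, 0.042, 0.0, 0.0]
wrist_force: [0.2, 0.7, 1.1]
width: 0.0853
grasp_force: 0.0
2.95 [ 0.4812 -0.2257  0.1121] [179.9746  -0.0058   4.7639] 0.08529569057115143 0.0
orange 709 [617.5571  71.3639] [ 0.5962 -0.441   0.0078] ((594.56591796875, -440.5796813964844), (8.54428482055664, 58.23246383666992), 70.14759826660156)
orange 44 [340.8864 104.8182] [ 0.5546 -0.236   0.0326] ((554.5078735351562, -236.21762084960938), (6.623267650604248, 2.8782975673675537), 4.337818622589111)
black 407 [611.6241  64.2211] [ 0.6003 -0.4379  0.0039] ((600.538330078125, -438.0611572265625), (3.763155221939087, 70.45199584960938), 72.66626739501953)
black 343 [288.1924 203.9563] [ 0.4814 -0.2042  0.0374] ((476.7303161621094, -202.65066528320312), (47.473209381103516, 8.315511703491211), 8.329070091247559)
black 285 [338.1333 202.3825] [ 0.4858 -0.2409  0.0375] ((484.59381103515625, -243.13563537597656), (39.47420883178711, 7.894173622131348), 0.714610755443573)
black 47620 [316.5548 351.8752] [ 0.4925 -0.2241  0.19  ] ((410.201171875, -226.92343139648438), (186.93067932128906, 490.6313171386719), 12.317601203918457)
black 60 [313.0167 302.6833] [ 0.394  -0.2294  0.0307] ((393.9095764160156, -229.8214874267578), (2.746441125869751, 7.644552230834961), 2.319256067276001)
```

View pics/w2.png

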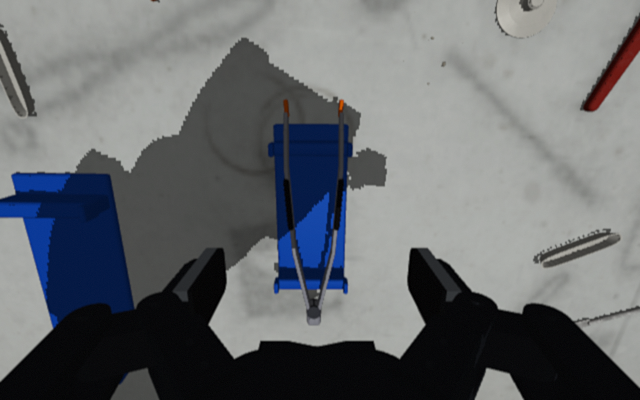

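The closer view puts the grips at (288,204) and (338,202), square between the open fingers. I'll shift y by +3 and descend.

```bash
python3 -m inch '[[1,3,-20,0],[0,0,-30,0],[0,0,-30,0],[0,0,-15,0],[0,0,-6,0],[0,0,0,0],[0,0,0,0]]' 0.6; python3 look.py w3 | grep -v blue
```

```text
clock: 3.7
position: [0.4832, -0.2218, 0.0115]
eef_rot: [0.999, 0.042, 0.001, 0.0]
wrist_force: [0.1, 0.4, 0.7]
width: 0.0514
grasp_force: 0.0
3.7 [ 0.4832 -0.2218  0.0115] [179.962   -0.0773   4.8482] 0.05143818207526845 0.0
orange 176 [270.392  112.2102] [ 0.5509 -0.1981  0.0327] ((551.2952880859375, -197.91452026367188), (13.33299446105957, 5.375541687011719), 33.49333572387695)
orange 167 [369.9401 113.2395] [ 0.5538 -0.2357  0.0326] ((552.6904296875, -235.95855712890625), (10.856962203979492, 2.7694108486175537), 0.3971192240715027)
black 46295 [316.2543 346.7958] [ 0.4939 -0.2214  0.0878] ((448.00079345703125, -158.47935485839844), (83.2482681274414, 275.728515625), 17.64649200439453)
black 846 [276.1749 279.266 ] [ 0.4825 -0.2042  0.0374] ((480.2640686035156, -200.8924102783203), (39.64339065551758, 10.774635314941406), 8.728641510009766)
```

```bash
python3 -m inch '[[0,0,0,0],[0,0,0,0],[0,0,0,0],[0,0,0,0],[0,0,0,0]]' 0.42 | grep -E 'width|grasp'; python3 -m inch '[[0,0,0,0],[0,0,0,0],[0,0,0,0]]' 0.36;  python3 look.py w4 | grep -v blue
```

```text
width: 0.0365
grasp_force: 8.3
clock: 4.55
position: [0.4834, -0.2217, 0.0114]
eef_rot: [0.999, 0.042, 0.001, 0.0]
wrist_force: [-1.0, 1.4, 11.7]
width: 0.0309
grasp_force: 9.1
4.55 [ 0.4834 -0.2217  0.0114] [179.9529  -0.1055   4.8602] 0.030937783810734476 9.073864370584488
orange 168 [289.2738 112.9167] [ 0.5514 -0.2052  0.0326] ((550.3316040039062, -205.19424438476562), (10.79899787902832, 2.7197213172912598), 6.5292510986328125)
orange 165 [341.7394 112.3515] [ 0.5534 -0.2249  0.0325] ((552.7891235351562, -225.04608154296875), (9.17345142364502, 2.820631980895996), 6.156337261199951)
black 47197 [315.3422 346.6143] [ 0.4939 -0.2195  0.0872] ((446.8093566894531, -160.15420532226562), (87.97257995605469, 270.2397155761719), 16.041301727294922)
```

View pics/w4.png

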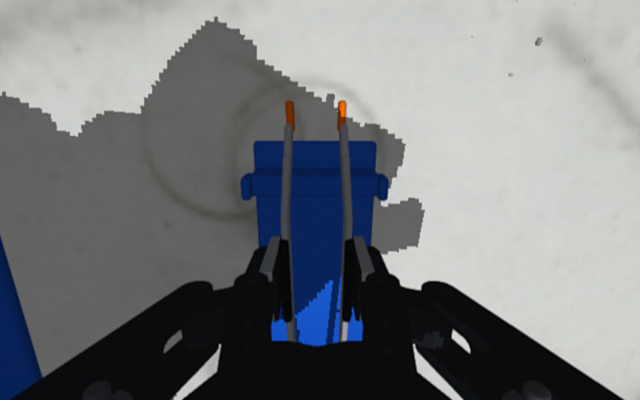

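Squeezed view: tips at (289,113) and (342,112), gap about 17 mm as predicted, with the pads square on the grips. I'll lift slightly, squeeze further, and raise.

```bash
python3 -m inch '[[0,0,3,0],[0,0,8,0],[0,0,15,0],[0,0,20,0],[0,0,20,0],[0,0,15,0],[0,0,8,0],[0,0,0,0],[0,0,0,0]]' 0.33;  python3 look.py w5 | grep -v blue
python3 - <<'E'
from h import *
np.set_printoptions(precision=4,suppress=True)
z=np.load('pics/scene.npz');p=z['p'].astype(int);P=cloud('scene',z['d'])
S=np.zeros((400,640),bool);S[205:275,190:280]=1
top=S&(abs(P[...,2]-.030)<.005)&(p.min(2)>130)
q=P[top];print('block',len(q),np.mean(q,0),cv2.minAreaRect((q[:,:2]*1000).astype(np.float32)))
pl=S&(P[...,2]>.003)&(P[...,2]<.010)&(p.max(2)<150)
q=P[pl];print('plate',len(q),cv2.minAreaRect((q[:,:2]*1000).astype(np.float32)))
E
```

```text
clock: 5.5
position: [0.4825, -0.2214, 0.0989]
eef_rot: [0.999, 0.042, -0.0, -0.0]
wrist_force: [1.3, 0.0, 0.2]
width: 0.0284
grasp_force: 7.9
5.5 [ 0.4825 -0.2214  0.0989] [-179.9823    0.0218    4.8571] 0.02836288977340876 7.948084473609924
orange 399 [626.4536  91.6015] [ 0.5823 -0.4354  0.0078] ((582.2368774414062, -435.54217529296875), (8.791400909423828, 31.65570831298828), 71.83763122558594)
orange 127 [336.4724 110.6457] [ 0.5532 -0.2226  0.1199] ((552.374755859375, -222.74119567871094), (8.021486282348633, 2.7228567600250244), 7.299103736877441)
orange 106 [295.0094 112.3019] [ 0.551  -0.2071  0.1201] ((550.813720703125, -207.00025939941406), (7.736575603485107, 1.691404938697815), 3.669140577316284)
black 224 [621.4241  84.2411] [ 0.5872 -0.4335  0.0039] ((587.315185546875, -433.5075378417969), (3.5662291049957275, 41.196205139160156), 73.5302963256836)
black 47565 [315.2829 346.6025] [ 0.4932 -0.2194  0.1748] ((408.30059814453125, -129.6941375732422), (85.39942932128906, 352.29241943359375), 42.15608215332031)
block 130 [0.6033 0.1627 0.0308] ((603.6668090820312, 162.27565002441406), (27.26538848876953, 39.33292007446289), 5.934818267822266)
plate 1194 ((653.6032104492188, 155.4762725830078), (220.3148956298828, 192.45347595214844), 32.57632064819336)
```

It is lifted, level, with a gap of about 12.5 mm. Next I travel to hover short of the gauge.

```bash
python3 -m inch '[[0,8,0,0],[0,18,0,0],[2,30,0,0.05],[2,36,0,0.05],[2,36,0,0.05],[2,36,0,0.05],[2,36,0,0.05],[2,36,0,0.05],[2,36,0,0.05],[2,36,0,0.05],[2,30,0,0.05],[0,18,0,0.05],[0,8,0,0],[0,2,0,0],[0,0,0,0],[0,0,0,0],[0,0,0,0]]' | grep -E 'pos|width|clock|grasp';  python3 look.py w6 | grep orange
```

```text
clock: 7.25
position: [0.5007, 0.1436, 0.0993]
width: 0.0283
grasp_force: 8.0
orange 86 [294.9186 111.5349] [0.5685 0.1627 0.1203] ((567.985107421875, 162.63966369628906), (7.709419250488281, 1.5772887468338013), 7.770624160766602)
orange 86 [336.5233 111.814 ] [0.5706 0.1471 0.1205] ((570.38427734375, 146.89077758789062), (7.741940975189209, 1.6549155712127686), 9.552308082580566)
orange 80 [  3.2    208.3625] [0.4585 0.3847 0.0129] ((458.37384033203125, 385.41754150390625), (6.822016716003418, 9.1471529006958), 77.2904052734375)
```

View pics/w6.png

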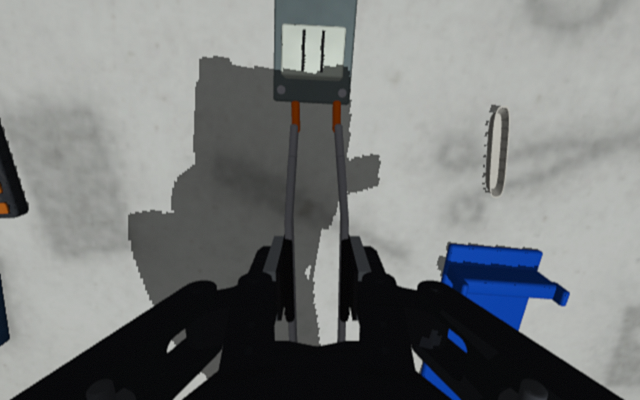

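The view shows the setting block at (313,50) with lines at (304,52) and (323,50), and the tips at (295,112) and (336,112) below it, aligned. I'll measure the lines.

```bash
cat > lines.py <<'E'
import sys
from h import *
np.set_printoptions(precision=4,suppress=True)
z=np.load(f'pics/{sys.argv[1]}.npz');p,P=z['p'],z['P'];a,b,c,d=map(int,sys.argv[2:6])
m=np.zeros((400,640),bool);m[b:d,a:c]=1
k=m&(p.max(2)<90)&(abs(P[...,2]-.03)<.006)
n,l,st,ce=cv2.connectedComponentsWithStats(k.astype(np.uint8))
for i in range(1,n):
    if st[i,4]>15:
        q=P[l==i];print(st[i],np.mean(q,0),(q[:,:2].max(0)+q[:,:2].min(0))/2,cv2.minAreaRect((q[:,:2]*1000).astype(np.float32)), np.degrees(np.arctan2(*np.flip(np.linalg.svd(q[:,:2]-q[:,:2].mean(0),full_matrices=False)[2][0]))))
w=m&(p.min(2)>110)&(abs(P[...,2]-.03)<.006);q=P[w];print('top',np.median(q[:,2]),cv2.minAreaRect((q[:,:2]*1000).astype(np.float32)))
E
python3 lines.py w6 278 20 345 82
```

```text
[281  30  63  50 640] [0.595  0.1586 0.0296] [0.6016 0.161 ] ((602.2022094726562, 162.03701782226562), (27.237022399902344, 39.611148834228516), 5.6870293617248535) -85.87854350410639
top 0.02977241916191095 ((604.829833984375, 162.61441040039062), (27.86614227294922, 39.7137565612793), 5.769540309906006)
```

```bash
sed -i 's/p.max(2)<90/p.max(2)<45/;s/(p.min(2)>110)/(p.min(2)>60)/' lines.py; python3 lines.py w6 288 26 338 74
python3 - <<'E'
from h import *
s=bot.get_state();print(s['position'],R.from_quat(s['eef_rot']).as_euler('xyz',degrees=True))
E
```

```text
[302  31   3  40  56] [0.6033 0.1684 0.03  ] [0.603  0.1684] ((603.0158081054688, 168.4850311279297), (22.40985870361328, 1.084159255027771), 5.9789137840271) -173.82580480942792
[321  31   3  41  46] [0.6045 0.1565 0.0302] [0.6045 0.1562] ((604.458984375, 156.45103454589844), (23.18073081970215, 0.8071853518486023), 6.918972015380859) -173.95434771018523
top 0.0298036276455812 ((604.4830932617188, 162.58595275878906), (27.52945899963379, 31.36090660095215), 8.91067123413086)
[0.50075349 0.14381381 0.09931419] [ 1.79997166e+02 -1.17842635e-03  8.79150778e+00]
```

```bash
python3 -m inch '[[4,1,-5,-0.1],[9,3,-10,-0.13],[9,4,-12,-0.1],[8,3,-12,0],[2,0,-8,0],[0,0,-2,0],[0,0,0,0],[0,0,0,0]]' | grep -E 'pos|width|clock|grasp';  python3 look.py w7 | grep -E 'orange|180|179'; python3 lines.py w7 280 60 350 140
```

```text
clock: 8.1
position: [0.5326, 0.1555, 0.0506]
width: 0.0287
grasp_force: 8.0
8.1 [0.5326 0.1555 0.0506] [-179.9904   -0.0145    6.2112] 0.028681390636933205 7.965003848075867
orange 100 [295.01 112.25] [0.6008 0.1714 0.0717] ((600.6207275390625, 171.42984008789062), (7.687441349029541, 1.6070433855056763), 4.911151885986328)
orange 91 [336.4835 112.2418] [0.6025 0.1558 0.0718] ((602.3003540039062, 155.73431396484375), (7.732968330383301, 1.6924939155578613), 3.930483102798462)
black 663 [276.6094 117.6199] [0.594  0.1868 0.0057] ((595.4810791015625, 184.44015502929688), (47.90560531616211, 9.507884979248047), 5.717949867248535)
[306  81   3  49 144] [0.6036 0.1684 0.0303] [0.6035 0.1684] ((603.5535278320312, 168.37034606933594), (23.320539474487305, 1.0930157899856567), 5.618980884552002) -174.2505270561225
[329  82   4  49 168] [0.6046 0.1565 0.0302] [0.6044 0.1565] ((604.4115600585938, 156.49566650390625), (23.418426513671875, 1.628851294517517), 6.745656490325928) -174.50374057456332
top 0.029766697709527 ((603.8297729492188, 164.51312255859375), (29.54709815979004, 35.70116424560547), 6.228757858276367)
```

View pics/w7.png

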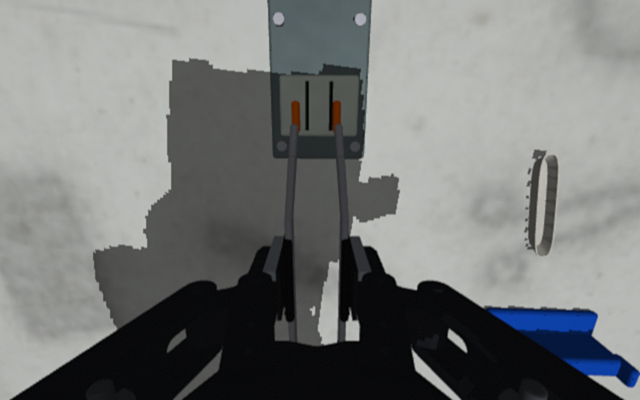

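The tips at (295,112) and (336,112) straddle the lines at (307,105) and (331,106), with parallax from the height. The remaining correction is about -1.3 mm in y. I'll descend the last 27 mm.

```bash
python3 -m inch '[[0.5,-1.5,-4,0],[0,0,-8,0],[0,0,-8,0],[0,0,-5,0],[0,0,-2,0],[0,0,0,0],[0,0,0,0],[0,0,0,0],[0,0,0,0]]' 0.325;  python3 look.py w8 | grep -E 'orange|180|179'; python3 lines.py w8 280 60 355 150
```

```text
clock: 9.05
position: [0.5333, 0.1541, 0.0235]
eef_rot: [0.999, 0.054, 0.0, -0.0]
wrist_force: [-0.1, 0.8, -0.4]
width: 0.028
grasp_force: 8.3
9.05 [0.5333 0.1541 0.0235] [-179.9894   -0.0193    6.2191] 0.028035199085089304 8.261435776948929
orange 121 [296.0165 112.3884] [0.6012 0.1697 0.0445] ((601.2453002929688, 169.76280212402344), (8.516963005065918, 2.3620071411132812), 6.539628505706787)
orange 131 [335.4656 112.2519] [0.6031 0.1549 0.0447] ((602.91943359375, 154.7852020263672), (8.403312683105469, 2.0562844276428223), 7.507872104644775)
blue 3679 [595.8489 360.6007] [ 0.4713 -0.0284  0.0068] ((503.37841796875, 27.99872589111328), (172.14962768554688, 32.456275939941406), 63.9393196105957)
black 202 [301.7228 105.1337] [0.605  0.1684 0.0302] ((603.3428955078125, 168.44522094726562), (23.211673736572266, 1.3900436162948608), 5.179926872253418)
[300  78   4  58 201] [0.604  0.1684 0.0301] [0.6033 0.1684] ((603.3428955078125, 168.44522094726562), (23.211673736572266, 1.3900436162948608), 5.179926872253418) -174.18174939685932
[328  78   5  58 234] [0.6048 0.1566 0.0302] [0.6046 0.1565] ((604.6024169921875, 156.5505828857422), (23.237045288085938, 1.7328089475631714), 5.858619213104248) -174.56863931453353
top 0.02977549263145357 ((604.0863647460938, 161.8751220703125), (29.63844871520996, 32.589420318603516), 5.917733192443848)
```

View pics/w8.png

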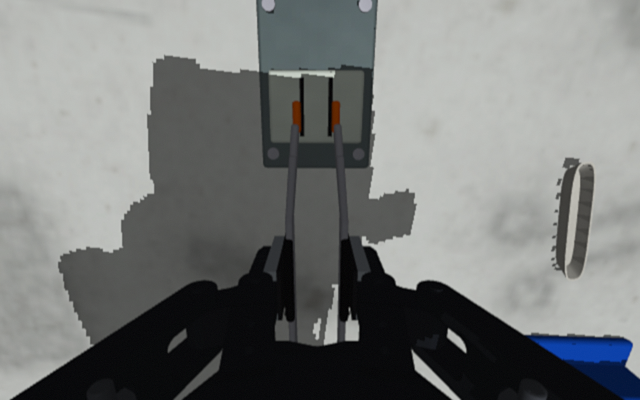

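The tips at (296,112) and (335,112) sit along the lines, centred, with a gap of about 12 mm and about 12 mm above the block. Handing in.

```bash
python3 -c "
from station import bot
print(bot.job_done())"
```

```text
the job is handed in; nothing more can be done
None
```

I handed the job in at about 9 s with the forceps held level and steady over the block. By my last measurement the gap is about 12 mm and each tip is above its own line, about 12 mm above the block. The hand-in returned no verdict, so I can't confirm the pass.

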